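Right the toppled bottles in the supply chest

ROBOT

A 6-joint arm with a two-finger parallel gripper is mounted at the origin on the work surface; the furniture and walls round the work are solid. World frame = base frame: x ahead of the robot, y to its left, z up, the work surface at z = 0. Lengths are in m, angles in rad, forces in N, time in s.
With the tool pointing down it reaches from about 0.325 to 0.85 m from the base axis. Payload 4.4 kg.
Tool frame: the origin (TCP) lies at the very end of the fingers, on their centre line; the grasp point (between the pads) lies 19 mm behind it; y points along the fingers, x is the direction in which the jaws open and shut, and the axes are right-handed (so a half turn about y gives the same grasp; the last joint's range is limited). The gripper opens to 94 mm and grips with 3 to 60 N. Pads are 16 mm wide; open, the fingers measure 119 mm over their backs; the gripper's body (75 mm by 177 mm) begins 78 mm behind the grasp point.
Start: joints at [1.109, 0.207, 1.542, -0, 1.393, -0.15], TCP at [0.176, 0.547, 0.205] pointing down, gripper open.
Joint ranges: [-2.73, 2.73], [-0.86, 2.22], [0.23, 2.46], [-1.11, 4.25], [0.08, 2.63], [-2.82, 2.82]. Speed limits (rad/s): [2.79, 2.79, 3.14, 3.14, 3.14, 3.14].

INTERFACE

Orientations are given as a unit quaternion [x, y, z, w].
In Python, from plant import robot gives the robot as it stands.
- The arm moves only by the tool arm_command, never from a script. Its argument "targets" is a list that holds one entry, the list of rows, each a list of 5 numbers: the shift along the tool's x, y, z in cm, then the turn about the tool's y in degrees, then the closure, from 0 (fully open) to 1 (shut). In form: [[[x, y, z, twist, claw], ...]]. A call has 1 to 5 rows; each row is the pose to reach, as a shift and turn from the pose commanded when the call began, along the tool's axes at that moment; what a row does not reach only later rows make up. A row lasts 1/10 s, in which the tool goes at most 50 mm and 8.59 degrees, less where a joint would pass 70% of its speed; a pose out of reach is approached as far as the arm can. A call with a gripper value outside its range is refused whole. The fingers move at their own pace and stop on an object; "force" is the grip in N (left out, the last holds). Time passes only in rows, so rows that repeat a pose let the fingers close. It gives the time, the measured TCP pose, the force and the opening at its end, in the units of the state.
- robot.read_state(): the state, without advancing time (a new reading comes with each control period).
- robot.grab_frame(name): name is "scene" or "top" or "wrist"; returns (picture, depth): 384x512x3 uint8, red, green, blue; 384x512 float32, m along the optical axis (not along the pixel's ray), 0 where there is no reading.
- robot.camera_model(name): a dict with "vertical_fov" (degrees; the focal length in pixels is half the picture's height over the tangent of half this angle, whatever the lens; pixels are square), "cx", "cy" (the principal point, pixels), "position" and "orientation" of the camera in the world. Camera axes: x right, y up, looking along -z (the intrinsics and any distortion apply to the point x, -y, -z); pixel columns grow to the right and rows downward; lengths in m; the calibration is good to about 2 mm. A picture is of the moment at which its call begins: read the wrist's pose just before it. camera_model takes no time and is no camera call; for the wrist camera it gives the pose at the moment of the call.
- robot.close_job(): hands the job in, once; it reports no verdict.
Trained networks look in the newest picture that a camera, given by its name, has taken for a name from the list of things; names that differ only in an ending like _2 or _b are one class to them, and where a whole thing is asked for, a point or a joint stands for the part that bears it (a point fixed in the world has none). Each returns a list of dicts, best first, with "conf" (0 to 1); they miss things now and then, are a little off and sometimes report something else, mostly with a low value. They report only what shows in the picture. A call takes as long as a camera call.
- robot.spot_in(name, camera): "centre" ([x, y, z] in m, in world coordinates, good to about 4 mm: the middle of the surface that is visible of it).
- robot.outline_of(name, camera): "pixels" (384x512 bool, what is visible of it).
The state is a dict: "clock": time; "qpos": joint angles; "joint_velocities": joint speeds; "effort": joint torques, N m; "eef_pos": TCP position; "eef_rot": TCP orientation; "force": force on the tool from outside, world axes, zero at the start; "moment": the same for the moment, N m; "finger_gap": finger opening in m.
Only numpy, scipy, OpenCV 4.12 (cv2) and the standard library are available. Lean on these libraries where they do the work, as an engineer would, in place of code of your own. Each camera call takes 0.05 s, during which the arm holds its last target. There are 200 camera calls.

TASK

Some bottles have toppled over in the purple-lidded supply chest. Raise the lid, push the folding stay's knee over centre so that it locks and the lid is safely propped before you touch any bottle, and stand every bottle upright in the lane with the lid still propped. Then break the knee and fold the stay to shut the lid fully, leaving the sample tubes in the chest and the things on the desk alone.

Things in the scene. Friction and masses are not known exactly. Their poses are not given: they have to be found in the camera images.
- chest: fixed supply chest; origin at its middle on the desk, x to its rear (hinge side), y to its left end as seen from the robot. 178 mm deep (x), 400 mm wide (y); walls 6 mm thick, front wall 34 mm high, end walls 44 mm, rear wall 83 mm, lid top 90 mm. Behind the bottle lane a divider, 28 mm above the desk, at x = +11 to +15 mm, then a compartment with two sample tubes
- lane_mid (a point): middle of the lane's floor, at (-45, 0, 6) mm in the chest, same axes. The lane runs along y, 388 mm long. Its flat floor is 38 mm wide; on each side a flank slopes up at 12.6 degrees to the front wall (38 mm from the centre line, 4 mm higher) and the divider (56 mm, 8 mm higher)
- lid (a joint): angle of the purple lid about its hinge along the chest's rear edge: 0 shut, 1.74 rad when the stay is straight. 180 mm deep, 402 mm wide, with skirts round its front (50 mm deep) and ends (40 mm); 0.45 kg. Stiff, damped hinge: left alone it holds still above about 1.4 rad and sinks shut slowly when let go lower down
- lid_hinge (a point): mid-point of the lid's hinge line, 88 mm above the desk; its axes turn with the lid: with the lid shut they are those of the chest (the lid extends along -x); y lies along the hinge and opening is a positive turn about it
- lid_tab (a point): middle of the black pull tab at the centre of the lid's front skirt; at (-202, 0, -36) mm from lid_hinge in lid axes. The tab is 28 mm wide (y), 10 mm thick and sticks out 34 mm, this point 22 mm out. Pinched by its two sides (along y) it can turn between the fingers as the lid swings
- stay_knee (a joint): knee of the folding stay: 0 folded (lid shut), 2.74 rad straight, 2.91 against its stop, past centre, where it cannot fold; locked means above 2.81. Two 115 mm steel links outside the chest's right end (-y), from chest to lid. Unlocked, the knee lies behind the straight line: with the lid up, pull the knob forward (-x of the chest) to lock, push it to the rear to break; about 2 N
- stay_knob (a point): middle of the red round knob on the knee, 16 mm in diameter, 55 mm long, sticking out along -y of the chest from 212 to 267 mm off the chest's middle, this point at 244 mm. It moves with the knee: 45 mm above the desk with the lid shut, about 120 mm when locked. The solid window sill is close behind (from world x = 0.628, top at z = 0.165)
- b1_mid (a point): white bottle with a narrower blue cap and a red-and-white label, 50 g, 72 mm tall: round body 30 mm across for the lower 42 mm, cap 19 mm across for the upper 30 mm; starts toppled, lying roughly along the lane; absent in some runs. The point is half-way up it on its axis, 36 mm from the bottom; its z axis points from bottom to cap
- b2_mid (a point): white bottle with a narrower blue cap and a red-and-white label, 50 g, 72 mm tall: round body 30 mm across for the lower 42 mm, cap 19 mm across for the upper 30 mm; starts toppled, lying roughly along the lane; absent in some runs. The point is half-way up it on its axis, 36 mm from the bottom; its z axis points from bottom to cap
- b3_mid (a point): white bottle with a narrower blue cap and a red-and-white label, 50 g, 72 mm tall: round body 30 mm across for the lower 42 mm, cap 19 mm across for the upper 30 mm; starts toppled, lying roughly along the lane; absent in some runs. The point is half-way up it on its axis, 36 mm from the bottom; its z axis points from bottom to cap
- b4_mid (a point): white bottle with a narrower blue cap and a red-and-white label, 50 g, 72 mm tall: round body 30 mm across for the lower 42 mm, cap 19 mm across for the upper 30 mm; starts standing in the lane; may be absent. The point is half-way up it on its axis, 36 mm from the bottom; its z axis points from bottom to cap
- b5_mid (a point): white bottle with a narrower blue cap and a red-and-white label, 50 g, 72 mm tall: round body 30 mm across for the lower 42 mm, cap 19 mm across for the upper 30 mm; starts standing in the lane; may be absent. The point is half-way up it on its axis, 36 mm from the bottom; its z axis points from bottom to cap
- b1: the same bottle as b1_mid; origin at the middle of its bottom
- b2: the same bottle as b2_mid; origin at the middle of its bottom
- b3: the same bottle as b3_mid; origin at the middle of its bottom
- b4: the same bottle as b4_mid; origin at the middle of its bottom
- b5: the same bottle as b5_mid; origin at the middle of its bottom
- tube_1: sample tube with a lilac cap, 17 x 100 mm, lying in the compartment behind the lane; leave alone
- tube_2: a second such tube; leave alone
- sanitiser: white pump bottle, 60 x 70 x 184 mm, on the desk to the right; origin under it; leave alone
- stamp: red self-inking stamp, 45 x 71 x 66 mm, on the desk to the right; origin under it; leave alone

How it is judged:
By the outcome, as a careful person would: the job done as asked, in the order asked, and still so for the second after the job is handed in, with the robot touching nothing.
Of b1, b2, b3 only 2 to 3 are there at a start; the rules pass over those that are not, and their reading is None.
Of b4, b5 only 1 to 2 are there at a start; the rules pass over those that are not, and their reading is None.
At some moment in a run one of b3 may be knocked a few centimetres aside while the robot is not near it.
Once in a run the grip may slacken for a moment while it holds something.
It also fails if it takes over 210 s, if anything falls off the work surface, if the arm or the gripper's body presses on something with over 40 N, if the wrist force passes 120 N, or if a joint passes its speed limit or range.

## Working session

There is one attempt and no reset: what is moved stays moved. The work goes in short steps, Python scripts to look and compute and a tool call to move; the robot and the scene stay as the last step left them, time stands still between calls to the robot, and variables do not carry over. Pictures are saved under pics/ and viewed, about 12 in all and at most 16, crops included, and the job is handed in when it is done.

Besides the shell and the picture viewer there is one more tool, called after "Request:" as name(argument=value, ...), one argument or row to a line, values as JSON. arm_command: Moves the arm, as the interface text tells. Its arguments: {"type":"object","properties":{"targets":{"type":"array"},"force":{"type":"number"}},"required":["targets"]}

```bash
ls; mkdir -p pics
cat > h.py <<'E'
import numpy as np, cv2
from scipy.spatial.transform import Rotation as R
from plant import robot
np.set_printoptions(precision=4,suppress=True)
def st():
    s=robot.read_state(); print('t',round(s['clock'],2),'p',np.array(s['eef_pos']),'R',R.from_quat(s['eef_rot']).as_matrix().round(3).tolist(),'F',np.array(s['force']).round(1),'gap',round(s['finger_gap'],4),'q',np.array(s['qpos']).round(2)); return s
def grab(c,fn=None):
    m=robot.camera_model(c); p,d=robot.grab_frame(c)
    if fn: cv2.imwrite('pics/'+fn,p[:,:,::-1])
    return m,p,d
def cloud(m,d):
    f=d.shape[0]/2/np.tan(np.radians(m['vertical_fov'])/2)
    v,u=np.mgrid[:d.shape[0],:d.shape[1]]
    pc=np.stack([(u-m['cx'])/f*d,-(v-m['cy'])/f*d,-d],-1)
    return pc@R.from_quat(m['orientation']).as_matrix().T+np.array(m['position'])
def spots(c,names):
    for n in names:
        print(n,[(np.round(o['centre'],4).tolist(),round(o['conf'],2)) for o in robot.spot_in(n,c)][:5])
E
python3 - <<'E'
from h import *
s=st()
for c in ('scene','top','wrist'):
    m,p,d=grab(c,c+'0.png'); print(m)
spots('top',['chest','lid_tab','stay_knob','sanitiser','stamp','b1'])
spots('scene',['chest','lid_tab','stay_knob','sanitiser','stamp','b1'])
a=[cv2.imread(f'pics/{c}0.png') for c in('scene','top')]
cv2.imwrite('pics/st0.png',cv2.resize(np.vstack(a),(400,600)) if 0 else cv2.resize(np.hstack(a),(800,300)))
E
```

```text
pics
t 0.0 p [0.1755 0.5467 0.2043] R [[0.306, -0.001, -0.952], [0.952, -0.002, 0.306], [-0.002, -1.0, 0.0]] F [ 0.7  0.8 -0. ] gap 0.0941 q [ 1.11  0.21  1.54 -0.    1.39 -0.15]
{'vertical_fov': 45.61678184997979, 'cx': 256.312335382614, 'cy': 188.50302586467598, 'position': array([-0.2432, -1.0434,  0.6455]), 'orientation': array([ 0.5201, -0.1602, -0.2288,  0.8072])}
{'vertical_fov': 57.74298980367646, 'cx': 260.3627991573635, 'cy': 191.93116917221707, 'position': array([ 0.2764, -0.0103,  0.9745]), 'orientation': array([ 0.0598, -0.0725, -0.7011,  0.7068])}
{'vertical_fov': 61.47992118068067, 'cx': 258.0216984477508, 'cy': 194.6056338529815, 'position': array([0.1048, 0.5682, 0.385 ]), 'orientation': array([-0.1039, -0.0743,  0.5843,  0.8014])}
chest [([0.4869, 0.2143, 0.0931], 0.85)]
lid_tab [([0.4883, 0.2181, 0.0904], 0.66)]
stay_knob [([0.5627, -0.0112, 0.0518], 0.45)]
sanitiser [([0.5058, -0.3175, 0.1213], 0.73)]
stamp [([0.3096, -0.2416, 0.0711], 0.92)]
b1 []
chest [([0.4588, 0.12, 0.0865], 0.95)]
lid_tab [([0.4618, 0.1551, 0.0938], 0.8)]
stay_knob [([0.5477, 0.0061, 0.0518], 0.53)]
sanitiser [([0.5034, -0.3346, 0.1212], 0.8), ([0.4567, 0.1208, 0.0844], 0.6)]
stamp [([0.3027, -0.2597, 0.0496], 0.62)]
b1 []
```

View images.

View pics/st0.png

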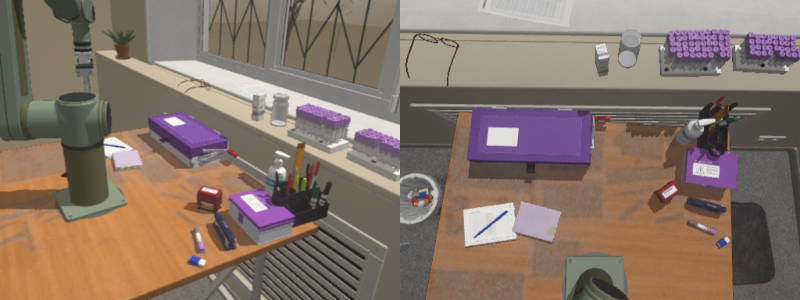

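Run:
```python
from h import *
m,p,d=grab('top'); P=cloud(m,d)
hsv=cv2.cvtColor(p,cv2.COLOR_RGB2HSV)
# lid top plane by height 0.09 & purple
z=P[...,2]
k=(abs(z-0.09)<0.012)&(d>0)&(P[...,0]>0.3)
n,l,s,c=cv2.connectedComponentsWithStats(k.astype(np.uint8)); i=1+s[1:,4].argmax()
pts=P[l==i]; print(len(pts),pts.mean(0)); 
r=cv2.minAreaRect((pts[:,:2]*1000).astype(np.float32)); print(r,cv2.boxPoints(r))
pl=np.c_[pts,np.ones(len(pts))]; print(np.median(pts[:,2]))
# dark stuff = tab, in front of lid
k=(p.max(2)<70)&(P[...,0]>0.25)&(z<0.09)&(z>0.02)&(P[...,0]<0.6)&(abs(P[...,1])<.45)
n,l,s,c=cv2.connectedComponentsWithStats(k.astype(np.uint8))
for i in range(1,n):
    if s[i,4]>15: print('dark',s[i],P[l==i].mean(0),P[l==i].min(0),P[l==i].max(0))
k=(hsv[...,1]>150)&((hsv[...,0]<8)|(hsv[...,0]>172))&(d>0)
n,l,s,c=cv2.connectedComponentsWithStats(k.astype(np.uint8))
for i in range(1,n):
    if s[i,4]>15: print('red',s[i],P[l==i].mean(0),P[l==i].min(0),P[l==i].max(0))
```

```text
10538 [0.4936 0.2186 0.0912]
((498.0653991699219, 218.9267578125), (402.576171875, 184.94163513183594), 89.02802276611328) [[402.1934  19.2363]
 [587.1083  16.099 ]
 [593.9374 418.6172]
 [409.0225 421.7545]]
0.09126924279495074
dark [384 138  10  15 104] [ 0.5824 -0.3815  0.0587] [ 0.5592 -0.3841  0.0201] [ 0.5998 -0.3785  0.0899]
dark [397 138  13  10  41] [ 0.5907 -0.4191  0.0619] [ 0.5782 -0.4263  0.0231] [ 0.5987 -0.3913  0.0896]
dark [403 157  13  11  71] [ 0.5351 -0.427   0.0661] [ 0.5173 -0.4497  0.0278] [ 0.5458 -0.4148  0.0864]
dark [382 161  34  40 375] [ 0.4733 -0.3858  0.0681] [ 0.4301 -0.4316  0.0214] [ 0.5335 -0.3596  0.0899]
dark [397 168  11  15 125] [ 0.5014 -0.4113  0.0598] [ 0.481  -0.4152  0.0206] [ 0.5135 -0.3911  0.0889]
dark [ 90 205 153  16 389] [0.4    0.222  0.0554] [0.373  0.0219 0.0201] [0.4111 0.4191 0.0733]
dark [326 246   9  10  27] [ 0.2979 -0.2134  0.0407] [ 0.2854 -0.2219  0.0211] [ 0.3096 -0.2062  0.0578]
dark [370 254  44  16 106] [ 0.2664 -0.369   0.0406] [ 0.2502 -0.4301  0.0271] [ 0.2888 -0.3222  0.0475]
red [258 149  11   4  31] [ 0.5676 -0.0359  0.0516] [ 0.564  -0.0468  0.0482] [ 0.5731 -0.0191  0.0548]
red [331 233  28  25 156] [ 0.3132 -0.2436  0.0668] [ 0.2802 -0.2803  0.0634] [ 0.342  -0.2098  0.0714]
red [ 29 249   9  10  37] [ 0.2891  0.9411 -0.5765] [ 0.2703  0.925  -0.584 ] [ 0.3088  0.965  -0.5657]
red [ 15 256   9   8  28] [ 0.2695  1.0042 -0.5701] [ 0.2487  0.9825 -0.5755] [ 0.2783  1.0181 -0.5628]
```

Run:
```python
from h import *
m,p,d=grab('top'); P=cloud(m,d)
k=(p.max(2)<80)&(P[...,0]>0.365)&(P[...,0]<0.398)&(P[...,2]<0.07)&(P[...,2]>0.03)&(P[...,1]>0.1)&(P[...,1]<0.35)
q=P[k]; print(len(q),q.mean(0),q.min(0),q.max(0),np.percentile(q,[5,50,95],axis=0))
m,p,d=grab('scene'); P=cloud(m,d)
k=(p.max(2)<80)&(P[...,0]>0.365)&(P[...,0]<0.398)&(P[...,2]<0.07)&(P[...,2]>0.03)&(P[...,1]>0.1)&(P[...,1]<0.35)
q=P[k]; print(len(q),q.mean(0),q.min(0),q.max(0))
hsv=cv2.cvtColor(p,cv2.COLOR_RGB2HSV)
k=(hsv[...,1]>150)&((hsv[...,0]<8)|(hsv[...,0]>172))&(P[...,0]>0.5)&(P[...,0]<0.62)&(abs(P[...,1])<.06)
q=P[k]; print(len(q),q.mean(0),q.min(0),q.max(0))
```

```text
109 [0.385  0.2194 0.0572] [0.3728 0.2063 0.0523] [0.3975 0.2336 0.0612] [[0.3731 0.207  0.0539]
 [0.3858 0.2194 0.0573]
 [0.3966 0.2328 0.0607]]
38 [0.3841 0.2134 0.0535] [0.3724 0.2009 0.0464] [0.3965 0.2319 0.0578]
49 [ 0.5658 -0.0309  0.0475] [ 0.5558 -0.0529  0.0408] [ 0.5736 -0.0008  0.0531]
```

Request:
arm_command(
  targets=[
    [[0,0,0,9,0.3],[0,0,0,17,0.3],[-5,0,-4,17,0.3],[-10,0,-8,17,0.3],[-15,0,-12,17,0.3]],
  ],
)

```text
clock: 1.4
eef_pos: [0.2295, 0.4059, 0.2053]
eef_rot: [0.627, 0.328, -0.328, -0.626]
force: [1.4, -0.3, 0.2]
finger_gap: 0.066
```

```bash
cat >> h.py <<'E'
def to(p,yaw=None):
    """print shift (cm) & twist needed from current pose to reach world p with tool-x yaw (deg)"""
    s=robot.read_state(); M=R.from_quat(s['eef_rot']).as_matrix(); y=np.degrees(np.arctan2(M[1,0],M[0,0]))
    print('yaw',y.round(2),'shift',(M.T@(np.array(p)-s['eef_pos'])*100).round(2),'twist',None if yaw is None else round(y-yaw,2))
E
python3 -c "
from h import *
s=st(); to([.382,.2195,.16],89); to([.382,.2195,.039],89)"
```

```text
t 1.4 p [0.2295 0.4059 0.2053] R [[0.57, 0.0, -0.822], [0.822, -0.0, 0.57], [-0.0, -1.0, -0.0]] F [ 1.4 -0.3  0.2] gap 0.066 q [ 0.87 -0.03  1.8  -0.    1.37 -0.09]
yaw 55.28 shift [ -6.63   4.54 -23.15] twist -33.72
yaw 55.28 shift [ -6.63  16.64 -23.15] twist -33.72
```

Request:
arm_command(
  targets=[
    [[-2,1,-5,-8.5,0.3],[-3.5,2,-10,-17,0.3],[-5,3,-14,-25,0.3],[-6,4,-18,-33.7,0.3],[-6.6,4.5,-23.1,-33.7,0.3]],
  ],
)

```text
clock: 1.9
eef_pos: [0.3625, 0.2388, 0.164]
eef_rot: [-0.503, -0.497, 0.496, 0.504]
force: [0.5, 0.5, -0.1]
finger_gap: 0.0656
```

```bash
python3 -c "
from h import *
s=st(); to([.382,.2195,.039],89); m,p,d=grab('wrist','w1.png')
P=cloud(m,d)
k=(p.max(2)<80)&(P[...,0]>0.365)&(P[...,0]<0.398)&(P[...,2]<0.07)&(P[...,2]>0.03)&(P[...,1]>0.15)&(P[...,1]<0.30)
q=P[k]; print(len(q),q.mean(0),q.min(0),q.max(0))"
```

```text
t 1.9 p [0.3625 0.2388 0.164 ] R [[0.014, -0.0, -1.0], [1.0, 0.001, 0.014], [0.001, -1.0, 0.0]] F [ 0.5  0.5 -0.1] gap 0.0656 q [ 0.38 -0.06  1.92  0.    1.28 -1.17]
yaw 89.2 shift [-1.91 12.5  -1.98] twist 0.2
824 [0.3837 0.2202 0.0579] [0.3705 0.2063 0.0528] [0.3979 0.2334 0.0606]
```

Request:
arm_command(
  targets=[
    [[0,0,0,0,0.3],[0,5,0,0,0.3],[0,9.5,0,0,0.3],[0,12.1,0,0,0.3],[0,12.1,0,0,0.3]],
  ],
)

```text
clock: 2.45
eef_pos: [0.3579, 0.2394, 0.0398]
eef_rot: [-0.503, -0.492, 0.498, 0.506]
force: [-0.4, -0.1, 0.4]
finger_gap: 0.0661
```

```bash
python3 -c "
from h import *
s=st(); to([.382,.2195,.039],89)"
```

```text
t 2.45 p [0.3579 0.2394 0.0398] R [[0.018, -0.009, -1.0], [1.0, -0.003, 0.018], [-0.003, -1.0, 0.009]] F [-0.4 -0.1  0.4] gap 0.0661 q [ 0.39  0.13  2.02  0.    1.   -1.16]
yaw 88.95 shift [-1.95  0.07 -2.45] twist -0.05
```

Request:
arm_command(
  targets=[
    [[-1.95,0,-2.4,0,0.3],[-1.95,0,-2.4,0,0.3],[-1.95,0,-2.4,0,0.85],[-1.95,0,-2.4,0,0.85],[-1.95,0,-2.4,0,0.85]],
  ],
  force=25,
)

```text
clock: 2.95
eef_pos: [0.3859, 0.2207, 0.0439]
eef_rot: [0.505, 0.496, -0.495, -0.505]
force: [-0.0, -0.1, 0.3]
finger_gap: 0.0453
```

Request:
arm_command(
  targets=[
    [[0,0,0,0,0.85],[0,0,0,0,0.85]],
  ],
)

```text
clock: 3.15
eef_pos: [0.3858, 0.2205, 0.0434]
eef_rot: [-0.505, -0.495, 0.495, 0.505]
force: [-0.9, 9.7, -1.0]
finger_gap: 0.0287
```

```bash
python3 -c "
from h import *
s=st(); to([.382,.2195,.039],89)"
```

```text
t 3.15 p [0.3858 0.2205 0.0434] R [[0.019, 0.0, -1.0], [1.0, 0.001, 0.019], [0.001, -1.0, -0.0]] F [-0.9  9.7 -1. ] gap 0.0287 q [ 0.32  0.14  1.99  0.    1.   -1.23]
yaw 88.9 shift [-0.11  0.44  0.38] twist -0.1
```

```bash
python3 -c "
import numpy as np
v=np.array([-20.1,-3.6])
f=lambda t:np.array([v[0]*np.cos(t)+v[1]*np.sin(t),-v[0]*np.sin(t)+v[1]*np.cos(t)])
T=np.r_[np.linspace(0,1.7,16),1.74]
for c in range(0,15,5):
  print([[0,*(-(f(T[c+i])-f(T[c]))[::-1]).round(2).tolist(),0,.85] for i in range(1,6)])
print(-(f(1.745)-f(1.7))[::-1])
"
```

```text
[[0, -2.3, 0.28, 0, 0.85], [0, -4.61, 0.29, 0, 0.85], [0, -6.91, 0.05, 0, 0.85], [0, -9.17, -0.45, 0, 0.85], [0, -11.35, -1.21, 0, 0.85]]
[[0, -2.09, -1.0, 0, 0.85], [0, -4.05, -2.23, 0, 0.85], [0, -5.86, -3.67, 0, 0.85], [0, -7.49, -5.3, 0, 0.85], [0, -8.93, -7.11, 0, 0.85]]
[[0, -1.22, -1.96, 0, 0.85], [0, -2.22, -4.05, 0, 0.85], [0, -2.97, -6.24, 0, 0.85], [0, -3.47, -8.5, 0, 0.85], [0, -3.71, -10.8, 0, 0.85]]
[-0.0234472 -0.9185162]
```

Request:
arm_command(
  targets=[
    [[0,-2.3,0.28,0,0.85],[0,-4.61,0.29,0,0.85],[0,-6.91,0.05,0,0.85],[0,-9.17,-0.45,0,0.85],[0,-11.35,-1.21,0,0.85]],
  ],
)

```text
clock: 3.65
eef_pos: [0.3968, 0.2211, 0.1564]
eef_rot: [-0.504, -0.495, 0.495, 0.506]
force: [3.2, 4.7, -6.7]
finger_gap: 0.0276
```

Request:
arm_command(
  targets=[
    [[0,-2.1,-1.0,0,0.85],[0,-4.05,-2.23,0,0.85],[0,-5.86,-3.67,0,0.85],[0,-7.49,-5.3,0,0.85],[0,-8.93,-7.11,0,0.85]],
  ],
)

```text
clock: 4.15
eef_pos: [0.4671, 0.2198, 0.2448]
eef_rot: [-0.502, -0.494, 0.496, 0.507]
force: [-0.1, 4.1, -5.8]
finger_gap: 0.0276
```

Request:
arm_command(
  targets=[
    [[0,-1.22,-1.96,0,0.85],[0,-2.22,-4.05,0,0.85],[0,-2.97,-6.24,0,0.85],[0,-3.47,-8.5,0,0.85],[0,-3.71,-10.8,0,0.85]],
  ],
)

```text
clock: 4.65
eef_pos: [0.5761, 0.218, 0.2834]
eef_rot: [-0.503, -0.495, 0.496, 0.506]
force: [-4.1, 3.2, 1.6]
finger_gap: 0.0271
```

```bash
python3 -c "
from h import *
s=st(); m,p,d=grab('scene','s2.png');m,q,d=grab('top'); cv2.imwrite('pics/st2.png',cv2.resize(np.hstack([p,q])[:,:,::-1],(800,300)))
spots('top',['lid_tab','stay_knob','b1','b4']);spots('scene',['stay_knob','b1'])"
```

```text
t 4.65 p [0.5761 0.218  0.2834] R [[0.018, -0.004, -1.0], [1.0, 0.002, 0.018], [0.002, -1.0, 0.004]] F [-4.1  3.2  1.6] gap 0.0271 q [ 0.22  0.25  1.33  0.    1.57 -1.33]
lid_tab [([0.5828, 0.1355, 0.2685], 0.62), ([0.5072, -0.3194, 0.1238], 0.6)]
stay_knob [([0.5338, -0.0099, 0.1102], 0.49)]
b1 [([0.452, 0.2406, 0.0273], 0.67), ([0.4518, 0.306, 0.0331], 0.57), ([0.4389, 0.0642, 0.0452], 0.4)]
b4 [([0.452, 0.2406, 0.0273], 0.67), ([0.4518, 0.306, 0.0331], 0.57), ([0.4389, 0.0642, 0.0452], 0.4)]
stay_knob [([0.5426, 0.0036, 0.1214], 0.74)]
b1 []
```

View pics/st2.png

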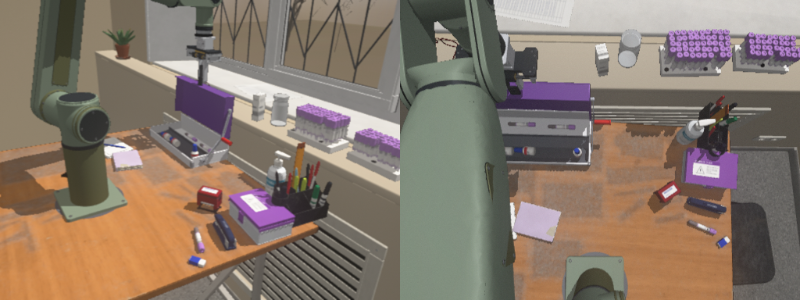

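Request:
arm_command(
  targets=[
    [[0,0,-0.4,0,0.85],[0,0,-0.8,0,0.85],[0,0,-0.8,0,0.85]],
  ],
)

```text
clock: 5.35
eef_pos: [0.584, 0.2178, 0.2837]
eef_rot: [-0.504, -0.496, 0.495, 0.505]
force: [-0.1, 5.0, 2.7]
finger_gap: 0.0268
```

```bash
python3 -c "
from h import *
s=st()
for c in('top','scene'):
  m,p,d=grab(c); P=cloud(m,d)
  hsv=cv2.cvtColor(p,cv2.COLOR_RGB2HSV)
  k=(hsv[...,1]>150)&((hsv[...,0]<8)|(hsv[...,0]>172))&(P[...,0]>0.45)&(P[...,0]<0.62)&(abs(P[...,1])<.07)&(P[...,2]>.05)
  q=P[k]; print(len(q),q.mean(0),q.min(0),q.max(0))
  k=(p.min(2)>0)&(P[...,2]>.12)&(P[...,2]<.27)&(P[...,0]>.55)&(P[...,0]<.63)&(P[...,1]>.03)&(P[...,1]<.19)&(d>0)
  q=P[k];print(len(q)); 
  if len(q)>20: print(np.polyfit(q[:,2],q[:,0],1))
"
```

```text
t 5.35 p [0.584  0.2178 0.2837] R [[0.018, -0.001, -1.0], [1.0, 0.002, 0.018], [0.002, -1.0, 0.001]] F [-0.1  5.   2.7] gap 0.0268 q [ 0.22  0.26  1.31  0.    1.57 -1.34]
102 [ 0.5333 -0.0208  0.1137] [ 0.5273 -0.047   0.1075] [0.5398 0.0045 0.1186]
1303
[0.0333 0.5818]
60 [ 0.5322 -0.0287  0.109 ] [ 0.5254 -0.0533  0.1015] [0.542  0.0021 0.115 ]
964
[-0.0423  0.5993]
```

Request:
arm_command(
  targets=[
    [[0,0,0,0,0.5],[0,0,0,0,0.5],[0,-3,0,0,0.5],[0,-6,0,0,0.5],[0,-9,0,0,0.5]],
  ],
)

```text
clock: 5.95
eef_pos: [0.5845, 0.2151, 0.3732]
eef_rot: [0.505, 0.494, -0.496, -0.505]
force: [0.1, -0.3, 0.8]
finger_gap: 0.0468
```

```bash
python3 -c "
from h import *
s=st()
c='scene'
m,p,d=grab(c,'s3.png'); P=cloud(m,d); Q=P-s['eef_pos']
for h in (0.03,.06,.09,.1,.11,.13,.16,.2,.24,.27):
  k=(abs(Q[...,2]-h)<.006)&(abs(Q[...,0])<.14)&(abs(Q[...,1])<.14)&(d>0)
  q=Q[k]; print(h,len(q),q[:,:2].min(0),q[:,:2].max(0)) if len(q) else 0
to([.533,-.035,.37],-1)
cv2.imwrite('pics/s3c.png',cv2.resize(p[0:240,130:330,::-1],(500,600)))
"
```

```text
t 5.95 p [0.5845 0.2151 0.3732] R [[0.02, -0.002, -1.0], [1.0, -0.002, 0.02], [-0.002, -1.0, 0.002]] F [ 0.1 -0.3  0.8] gap 0.0468 q [ 0.21  0.24  1.16 -0.    1.74 -1.34]
0.03 50 [-0.011  -0.0415] [0.0117 0.0336]
0.06 54 [-0.0134 -0.0405] [0.0108 0.0367]
0.09 46 [-0.0194 -0.0781] [0.0353 0.0385]
0.1 133 [-0.035  -0.0868] [0.0353 0.0794]
0.11 184 [-0.0362 -0.0853] [0.0349 0.0802]
0.13 183 [-0.0378 -0.0943] [0.0322 0.0878]
0.16 92 [-0.0247 -0.0453] [0.0232 0.0161]
0.2 99 [-0.0337 -0.0393] [0.0227 0.0312]
yaw 88.84 shift [-25.16   0.96   4.87] twist 89.84
```

View pics/s3c.png

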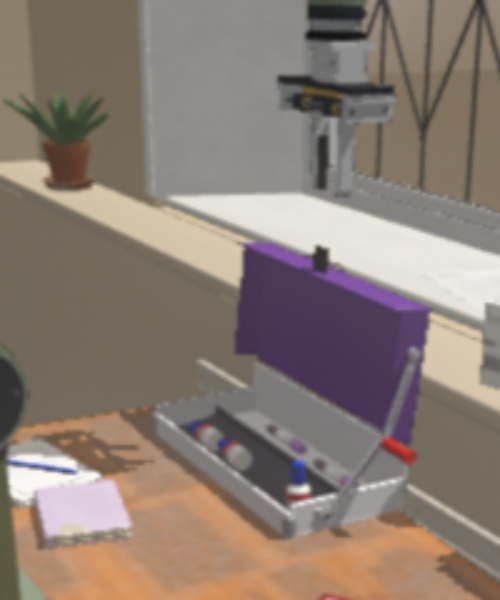

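Request:
arm_command(
  targets=[
    [[-5,0,1,8.5,0.5],[-10,0,2,17,0.5],[-15,0,3,25.5,0.5],[-20,0,4,34,0.5],[-25,0,4.9,42.5,0.5]],
  ],
)

```text
clock: 6.5
eef_pos: [0.5308, -0.0304, 0.3725]
eef_rot: [0.651, 0.276, -0.277, -0.651]
force: [0.6, -0.4, -0.7]
finger_gap: 0.0466
```

```bash
python3 -c "
from h import *
s=st()
to([.533,-.037,.30],-1)
"
```

```text
t 6.5 p [ 0.5308 -0.0304  0.3725] R [[0.694, -0.001, -0.72], [0.72, -0.001, 0.694], [-0.002, -1.0, -0.0]] F [ 0.6 -0.4 -0.7] gap 0.0466 q [-0.22  0.04  1.39 -0.    1.71 -1.02]
yaw 46.03 shift [-0.31  7.25 -0.62] twist 47.03
```

Request:
arm_command(
  targets=[
    [[-0.3,0,-0.6,8.5,0.5],[-0.3,1,-0.6,17,0.5],[-0.3,2,-0.6,25.5,0.5],[-0.3,4,-0.6,34,0.5],[-0.3,6,-0.6,42.5,0.5]],
  ],
)

```text
clock: 7.0
eef_pos: [0.5339, -0.0353, 0.3121]
eef_rot: [0.707, 0.021, -0.022, -0.706]
force: [-0.6, -0.6, -0.2]
finger_gap: 0.0468
```

```bash
python3 -c "
from h import *
s=st()
to([.533,-.037,.095],-1)
for c in('top','wrist'):
  m,p,d=grab(c); P=cloud(m,d)
  hsv=cv2.cvtColor(p,cv2.COLOR_RGB2HSV)
  k=(hsv[...,1]>150)&((hsv[...,0]<8)|(hsv[...,0]>172))&(P[...,0]>0.45)&(P[...,0]<0.62)&(abs(P[...,1])<.07)&(P[...,2]>.05)
  q=P[k]; print(len(q),q.mean(0),q.min(0),q.max(0)) if k.any() else 0
"
```

```text
t 7.0 p [ 0.5339 -0.0353  0.3121] R [[0.998, -0.001, -0.061], [0.061, -0.002, 0.998], [-0.001, -1.0, -0.002]] F [-0.6 -0.6 -0.2] gap 0.0468 q [-0.23  0.06  1.49 -0.    1.59 -0.29]
yaw 3.49 shift [-0.09 21.71 -0.13] twist 4.49
582 [ 0.5341 -0.021   0.1167] [ 0.5262 -0.0487  0.1062] [0.5428 0.0372 0.4883]
```

Request:
arm_command(
  targets=[
    [[-0.1,5,-0.2,4.5,0.5],[-0.1,10,-0.2,4.5,0.5],[-0.1,15,-0.2,4.5,0.5],[-0.1,19,-0.2,4.5,0.5],[-0.1,21.7,-0.2,4.5,0.5]],
  ],
)

```text
clock: 7.6
eef_pos: [0.5318, -0.0365, 0.0934]
eef_rot: [0.707, -0.004, 0.001, -0.707]
force: [-0.5, 0.6, 0.4]
finger_gap: 0.0469
```

Request:
arm_command(
  targets=[
    [[0,0,0,0,0.78],[0,0,0,0,0.78],[0,0,0,0,0.78]],
  ],
  force=10,
)

```text
clock: 7.9
eef_pos: [0.536, -0.0371, 0.0989]
eef_rot: [0.708, -0.002, 0.005, -0.707]
force: [0.5, 0.4, -0.6]
finger_gap: 0.0265
```

```bash
python3 -c "
from h import *
s=st()"
```

```text
t 7.9 p [ 0.536  -0.0371  0.0989] R [[1.0, 0.005, 0.01], [-0.01, -0.001, 1.0], [0.005, -1.0, -0.001]] F [ 0.5  0.4 -0.6] gap 0.0265 q [-0.23  0.24  1.74 -0.    1.16 -0.22]
```

Request:
arm_command(
  targets=[
    [[-0.6,0,0,0,0.78],[-1.2,0,0,0,0.78],[-1.8,0,0,0,0.78],[-2.2,0,0,0,0.78],[-2.2,0,0,0,0.78]],
  ],
)

```text
clock: 8.4
eef_pos: [0.5115, -0.0363, 0.0969]
eef_rot: [0.707, -0.003, 0.004, -0.707]
force: [2.1, -0.3, 1.0]
finger_gap: 0.0204
```

```bash
cat >> h.py <<'E'
def knob(cs=('top','scene')):
  for c in cs:
    m,p,d=grab(c); P=cloud(m,d)
    hsv=cv2.cvtColor(p,cv2.COLOR_RGB2HSV)
    k=(hsv[...,1]>150)&((hsv[...,0]<8)|(hsv[...,0]>172))&(P[...,0]>0.45)&(P[...,0]<0.62)&(abs(P[...,1])<.07)&(P[...,2]>.03)&(P[...,2]<.2)
    q=P[k]; print('knob',c,len(q),np.median(q,0),q.min(0),q.max(0)) if k.any() else 0
    k=(P[...,2]>.12)&(P[...,2]<.25)&(P[...,0]>.54)&(P[...,0]<.66)&(P[...,1]>.23)&(P[...,1]<.39)&(d>0)
    q=P[k]
    if len(q)>20: print('lid slope',len(q),np.polyfit(q[:,2],q[:,0],1))
E
python3 -c "
from h import *
s=st();knob()"
```

```text
t 8.4 p [ 0.5115 -0.0363  0.0969] R [[1.0, 0.001, 0.01], [-0.01, -0.0, 1.0], [0.001, -1.0, -0.0]] F [ 2.1 -0.3  1. ] gap 0.0204 q [-0.24  0.19  1.8  -0.    1.15 -0.23]
lid slope 876 [0.1675 0.5688]
knob scene 23 [ 0.5118 -0.0482  0.124 ] [ 0.5049 -0.0531  0.1127] [ 0.5236 -0.0332  0.1307]
lid slope 837 [0.1713 0.5693]
```

Request:
arm_command(
  targets=[
    [[-0.4,0,0,0,0.78],[-0.7,0,0,0,0.78],[-0.7,0,0,0,0.78]],
  ],
)

```text
clock: 8.8
eef_pos: [0.5076, -0.0362, 0.0962]
eef_rot: [-0.707, 0.001, -0.006, 0.707]
force: [10.3, 0.2, -6.3]
finger_gap: 0.0206
```

```bash
python3 -c "
from h import *
s=st();knob()"
```

```text
t 8.8 p [ 0.5076 -0.0362  0.0962] R [[1.0, 0.007, 0.011], [-0.011, -0.0, 1.0], [0.007, -1.0, 0.0]] F [10.3  0.2 -6.3] gap 0.0206 q [-0.24  0.18  1.81  0.    1.14 -0.23]
knob top 1 [0.5123 0.0039 0.1319] [0.5123 0.0039 0.1319] [0.5123 0.0039 0.1319]
lid slope 824 [0.1573 0.5696]
knob scene 26 [ 0.5088 -0.047   0.1263] [ 0.5008 -0.0504  0.1036] [0.5531 0.0164 0.1319]
lid slope 815 [0.1534 0.5714]
```

Request:
arm_command(
  targets=[
    [[0.4,0,0,0,0.6],[0.4,0,0,0,0.6],[0.4,-5,0,0,0.6],[0.4,-10,-2,0,0.6],[-1,-15,-5,0,0.6]],
  ],
)

```text
clock: 9.4
eef_pos: [0.4968, -0.0789, 0.2358]
eef_rot: [-0.707, 0.004, -0.002, 0.707]
force: [0.0, -0.8, 0.5]
finger_gap: 0.0376
```

```bash
python3 -c "
from h import *
s=st();knob()
m,p,d=grab('top','t4.png')
spots('top',['b1','tube_1'])
f=lambda m:192/np.tan(np.radians(m['vertical_fov']/2))
def px(c):
  q=R.from_quat(m['orientation']).as_matrix().T@(np.array(c)-m['position']); return (m['cx']+f(m)*q[0]/-q[2], m['cy']-f(m)*q[1]/-q[2])
print(px([.44,.42,.03]),px([.44,.02,.03]))
cv2.imwrite('pics/t4c.png',cv2.resize(p[140:230,60:290,::-1],(800,313),interpolation=cv2.INTER_CUBIC))"
```

```text
t 9.4 p [ 0.4968 -0.0789  0.2358] R [[1.0, -0.002, 0.008], [-0.008, 0.001, 1.0], [-0.002, -1.0, 0.001]] F [ 0.  -0.8  0.5] gap 0.0376 q [-0.33  0.03  1.67 -0.    1.44 -0.32]
lid slope 835 [0.1605 0.5694]
knob scene 58 [ 0.5068 -0.0285  0.1271] [ 0.5016 -0.0529  0.1094] [0.5462 0.0232 0.1325]
lid slope 847 [0.1653 0.5697]
b1 [([0.4535, 0.241, 0.0284], 0.79), ([0.4512, 0.3249, 0.0305], 0.7), ([0.5887, 0.2358, 0.2673], 0.57)]
tube_1 [([0.5417, 0.1215, 0.0202], 0.69), ([0.5544, 0.2715, 0.0173], 0.59)]
(np.float64(96.76754832518486), np.float64(195.9798236419825)) (np.float64(243.3270197881843), np.float64(197.35883506947644))
```

View pics/t4c.png

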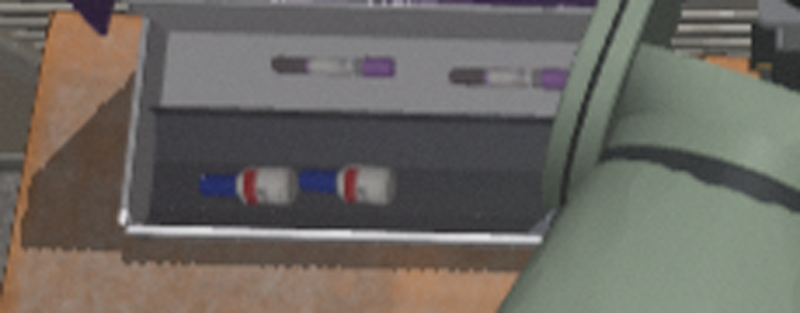

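Request:
arm_command(
  targets=[
    [[-4.5,0,3,0,0.6],[-4.5,0,8,0,0.6],[-4.5,0,13,0,0.6],[-4.5,0,18,0,0.6],[-4.5,0,23,0,0.6]],
  ],
)

```text
clock: 10.15
eef_pos: [0.4522, 0.1508, 0.2318]
eef_rot: [0.707, -0.006, 0.002, -0.707]
force: [0.6, 0.1, -0.1]
finger_gap: 0.0375
```

Request:
arm_command(
  targets=[
    [[0,0,5,0,0.6],[0,0,10,0,0.6],[0,0,15,0,0.6],[0,0,19,0,0.6],[0,0,22,0,0.6]],
  ],
)

```text
clock: 10.65
eef_pos: [0.4541, 0.371, 0.2309]
eef_rot: [0.708, -0.005, 0.0, -0.706]
force: [0.3, 0.4, 1.0]
finger_gap: 0.0375
```

```bash
cat >> h.py <<'E'
def lane(c,fn=None):
    m,p,d=grab(c,fn); P=cloud(m,d); hsv=cv2.cvtColor(p,cv2.COLOR_RGB2HSV)
    L=(P[...,0]>.41)&(P[...,0]<.51)&(P[...,1]>.02)&(P[...,1]<.42)&(P[...,2]>.008)&(P[...,2]<.095)&(d>0)
    for nm,k in (('blue',(hsv[...,0]>105)&(hsv[...,0]<128)&(hsv[...,1]>130)&L),('white',(hsv[...,1]<60)&(hsv[...,2]>110)&L&(P[...,0]<.48)&(P[...,0]>.425))):
        k=cv2.morphologyEx(k.astype(np.uint8),cv2.MORPH_OPEN,np.ones((2,2)))
        n,l,s,_=cv2.connectedComponentsWithStats(k)
        for i in range(1,n):
            if s[i,4]>12:
                q=P[l==i]; print(c,nm,s[i,4],'med',np.median(q,0),'lo',np.percentile(q,3,axis=0),'hi',np.percentile(q,97,axis=0))
    return m,p,d
E
python3 -c "
from h import *
s=st();lane('wrist','w5.png'); lane('scene')"
```

```text
t 10.65 p [0.4541 0.371  0.2309] R [[1.0, -0.006, 0.007], [-0.007, -0.003, 1.0], [-0.006, -1.0, -0.003]] F [0.3 0.4 1. ] gap 0.0375 q [0.54 0.22 1.48 0.   1.46 0.54]
wrist blue 331 med [0.4519 0.3519 0.0297] lo [0.4444 0.3383 0.0236] hi [0.4604 0.3664 0.032 ]
wrist blue 296 med [0.4563 0.2742 0.0297] lo [0.4486 0.2598 0.0241] hi [0.4641 0.2882 0.0321]
wrist white 325 med [0.4524 0.4153 0.045 ] lo [0.4278 0.4087 0.007 ] hi [0.4792 0.4188 0.0465]
wrist white 544 med [0.4527 0.3119 0.0347] lo [0.4393 0.2954 0.0263] hi [0.4652 0.3353 0.0378]
wrist white 170 med [0.4549 0.2537 0.0328] lo [0.442  0.2479 0.0262] hi [0.4678 0.2577 0.0374]
wrist white 310 med [0.4534 0.228  0.035 ] lo [0.4403 0.2011 0.0076] hi [0.4653 0.2388 0.0377]
wrist white 115 med [0.4425 0.0778 0.028 ] lo [0.4343 0.0733 0.0175] hi [0.4497 0.0795 0.0387]
wrist white 20 med [0.4568 0.0747 0.0322] lo [0.4539 0.0704 0.0275] hi [0.4597 0.3889 0.3557]
scene blue 26 med [0.4478 0.0579 0.0598] lo [0.4413 0.0531 0.0121] hi [0.5064 0.1398 0.0735]
scene white 109 med [0.4572 0.4121 0.0226] lo [0.4316 0.4042 0.0063] hi [0.4828 0.418  0.0383]
scene white 57 med [0.4468 0.2968 0.0245] lo [0.4361 0.2773 0.005 ] hi [0.4577 0.3071 0.0336]
scene white 71 med [0.4503 0.2178 0.0207] lo [0.4393 0.2111 0.0031] hi [0.4639 0.2307 0.0336]
scene white 30 med [0.4446 0.053  0.0404] lo [ 0.3468 -0.0956  0.0086] hi [0.4933 0.1061 0.1237]
```

View pics/w5.png

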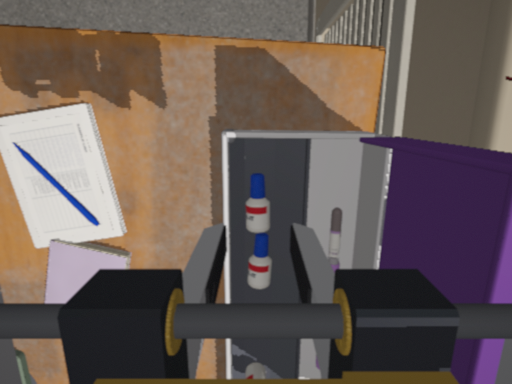

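Request:
arm_command(
  targets=[
    [[-0.2,5,-0.5,0,0.6],[-0.2,10,-0.5,0,0.6],[-0.2,15,-0.5,0,0.6],[-0.2,19,-0.5,0,0.6],[-0.2,21,-0.5,0,0.6]],
  ],
)

```text
clock: 11.25
eef_pos: [0.4494, 0.3598, 0.0179]
eef_rot: [0.71, -0.008, -0.0, -0.705]
force: [-0.3, 1.0, -0.7]
finger_gap: 0.0376
```

Request:
arm_command(
  targets=[
    [[0,0.6,0,0,0.6],[0,0.6,0,0,0.6]],
  ],
  force=4,
)

```text
clock: 11.45
eef_pos: [0.4532, 0.3623, 0.0166]
eef_rot: [0.708, -0.005, 0.002, -0.706]
force: [0.5, 0.3, 0.3]
finger_gap: 0.0373
```

```bash
python3 -c "
from h import *
s=st();to([.452,.366,.012],-1)"
```

```text
t 11.45 p [0.4532 0.3623 0.0166] R [[1.0, -0.004, 0.011], [-0.011, -0.003, 1.0], [-0.004, -1.0, -0.003]] F [0.5 0.3 0.3] gap 0.0373 q [ 0.53  0.44  1.67 -0.    1.04  0.54]
yaw -0.62 shift [-0.12  0.46  0.37] twist 0.38
```

Correct and grip gently.

Request:
arm_command(
  targets=[
    [[-0.1,0.4,0.35,0,0.6],[-0.1,0.4,0.35,0,0.9],[-0.1,0.4,0.35,0,0.9],[-0.1,0.4,0.35,0,0.9],[-0.1,0.4,0.35,0,0.9]],
  ],
  force=4,
)

```text
clock: 11.95
eef_pos: [0.4547, 0.3678, 0.0155]
eef_rot: [-0.707, 0.003, -0.004, 0.708]
force: [-0.1, 0.8, 0.8]
finger_gap: 0.0186
```

Request:
arm_command(
  targets=[
    [[0,0,0,0,0.9],[0,-1,0,0,0.9],[0,-2,0,0,0.9],[0,-3,0,0,0.9],[0,-4,0,0,0.9]],
  ],
)

```text
clock: 12.45
eef_pos: [0.4543, 0.3674, 0.0559]
eef_rot: [-0.707, 0.004, -0.004, 0.707]
force: [-0.1, 0.3, -0.4]
finger_gap: 0.0185
```

```bash
python3 -c "
from h import *
s=st();lane('scene'); m,p,d=grab('scene'); 
cv2.imwrite('pics/s6.png',cv2.resize(p[120:230,130:330,::-1],(800,440),interpolation=cv2.INTER_CUBIC))"
```

```text
t 12.45 p [0.4543 0.3674 0.0559] R [[1.0, 0.001, 0.011], [-0.011, 0.0, 1.0], [0.001, -1.0, 0.0]] F [-0.1  0.3 -0.4] gap 0.0185 q [ 0.53  0.39  1.64 -0.    1.11  0.54]
scene blue 14 med [0.4534 0.3456 0.0535] lo [0.4482 0.3385 0.048 ] hi [0.4576 0.3527 0.059 ]
scene blue 26 med [0.4477 0.0575 0.0626] lo [0.4412 0.0528 0.0129] hi [0.5067 0.1403 0.0735]
scene white 117 med [0.4452 0.4099 0.0267] lo [0.4293 0.348  0.0053] hi [0.4752 0.4191 0.0851]
scene white 57 med [0.4501 0.3099 0.0258] lo [0.4387 0.2931 0.0068] hi [0.4659 0.3214 0.0358]
scene white 67 med [0.4508 0.2186 0.0219] lo [0.4383 0.2111 0.0057] hi [0.4655 0.2306 0.0333]
scene white 33 med [0.4434 0.0532 0.0406] lo [0.4339 0.0477 0.01  ] hi [0.492  0.104  0.0455]
```

View pics/s6.png

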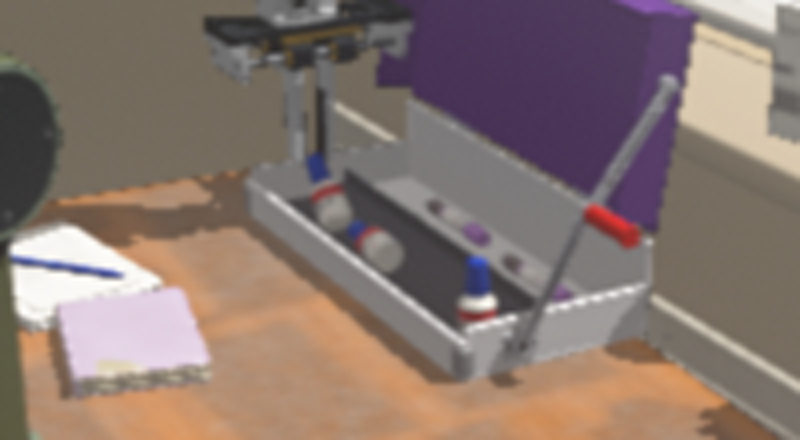

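Request:
arm_command(
  targets=[
    [[0,-1,0,0,0.9],[0,-2,0,0,0.9],[0,-3,0,0,0.9],[0,-3,0,0,0.9],[0,-3,0,0,0.9]],
  ],
)

```text
clock: 13.05
eef_pos: [0.4543, 0.3674, 0.0851]
eef_rot: [-0.707, 0.004, -0.004, 0.707]
force: [-0.5, -0.7, -1.4]
finger_gap: 0.0187
```

```bash
python3 -c "
from h import *
s=st();lane('scene');lane('top'); m,p,d=grab('scene'); 
cv2.imwrite('pics/s7.png',cv2.resize(p[120:230,130:330,::-1],(800,440),interpolation=cv2.INTER_CUBIC))"
```

```text
t 13.05 p [0.4543 0.3674 0.0851] R [[1.0, 0.001, 0.011], [-0.011, 0.0, 1.0], [0.001, -1.0, 0.0]] F [-0.5 -0.7 -1.4] gap 0.0187 q [ 0.53  0.35  1.63 -0.    1.16  0.54]
scene blue 18 med [0.4531 0.3491 0.0814] lo [0.4484 0.3384 0.073 ] hi [0.4605 0.3574 0.088 ]
scene blue 26 med [0.4478 0.0565 0.0626] lo [0.4403 0.0522 0.0119] hi [0.5075 0.1417 0.0747]
scene white 100 med [0.4526 0.4125 0.0246] lo [0.4345 0.33   0.0047] hi [0.4738 0.4184 0.0677]
scene white 53 med [0.4516 0.3202 0.0432] lo [0.4392 0.3114 0.0066] hi [0.5014 0.389  0.0547]
scene white 71 med [0.4509 0.2182 0.021 ] lo [0.4382 0.2125 0.0034] hi [0.4663 0.2294 0.0326]
scene white 33 med [0.4431 0.0534 0.0394] lo [0.4331 0.0475 0.0101] hi [0.4912 0.1028 0.0453]
top blue 39 med [0.4498 0.35   0.0811] lo [0.4448 0.3433 0.0064] hi [0.4582 0.386  0.0907]
top blue 41 med [0.4524 0.272  0.0283] lo [0.4475 0.2598 0.0066] hi [0.4578 0.2856 0.0319]
top blue 27 med [0.4431 0.0618 0.0771] lo [0.4389 0.0569 0.0626] hi [0.4503 0.0692 0.0809]
top white 40 med [0.4491 0.0202 0.0427] lo [0.4252 0.0181 0.    ] hi [0.4766 0.0226 0.0465]
top white 30 med [0.4468 0.3367 0.0697] lo [0.4188 0.2877 0.0058] hi [0.4575 0.3642 0.192 ]
top white 66 med [0.4478 0.2268 0.0337] lo [0.4395 0.2179 0.0059] hi [0.4579 0.2371 0.0388]
top white 49 med [0.4402 0.0557 0.0433] lo [0.4322 0.0492 0.0099] hi [0.4563 0.0744 0.0593]
```

View pics/s7.png

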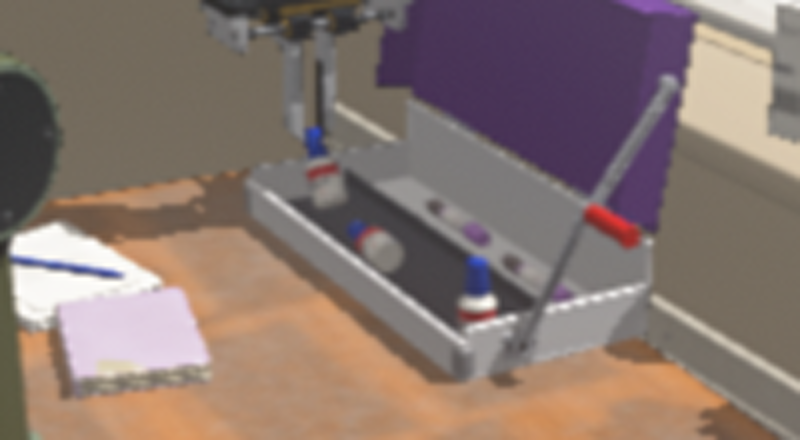

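Request:
arm_command(
  targets=[
    [[0,0,0.7,0,0.9],[0,0,1.4,0,0.9],[0,0,2,0,0.9],[0,0,-0.5,0,0.9],[0,0,-0.5,0,0.9]],
  ],
  force=3,
)

```text
clock: 13.7
eef_pos: [0.4536, 0.3611, 0.0841]
eef_rot: [0.708, -0.004, 0.004, -0.707]
force: [0.6, -1.0, -0.6]
finger_gap: 0.0183
```

```bash
cat >> h.py <<'E'
def tilt(y0,y1,c='scene'):
    # axis estimate of gripped bottle in y-z plane from coloured pixels of that bottle
    m,p,d=grab(c); P=cloud(m,d); hsv=cv2.cvtColor(p,cv2.COLOR_RGB2HSV)
    L=(P[...,0]>.43)&(P[...,0]<.475)&(P[...,1]>y0)&(P[...,1]<y1)&(P[...,2]>.008)&(P[...,2]<.13)&(d>0)
    b=(hsv[...,0]>105)&(hsv[...,0]<128)&(hsv[...,1]>130)&L
    r=(hsv[...,1]>110)&((hsv[...,0]<8)|(hsv[...,0]>172))&L
    for nm,k in(('blue',b),('red',r)):
        q=P[k]
        if len(q)>4: print(nm,len(q),np.median(q,0))
    if b.sum()>4 and r.sum()>4:
        v=np.median(P[b],0)-np.median(P[r],0); print('tilt deg',np.degrees(np.arctan2(v[1],v[2])))
E
python3 -c "
from h import *
s=st();tilt(.27,.41);tilt(.0,.12);tilt(.0,.12,'top')"
```

```text
t 13.7 p [0.4536 0.3611 0.0841] R [[1.0, -0.001, 0.011], [-0.011, -0.002, 1.0], [-0.001, -1.0, -0.002]] F [ 0.6 -1.  -0.6] gap 0.0183 q [ 0.52  0.34  1.64 -0.    1.16  0.54]
blue 18 [0.4516 0.3473 0.0779]
red 7 [0.4479 0.3402 0.0484]
tilt deg 13.629335985903355
blue 27 [0.4451 0.0572 0.07  ]
red 12 [0.4392 0.0531 0.0335]
tilt deg 6.437567464763903
blue 27 [0.4455 0.0641 0.0781]
```

Request:
arm_command(
  targets=[
    [[0,0.4,0,0,0.9],[0,0.8,0,0,0.9],[0,1.2,0,0,0.9],[0,1.5,0,0,0.9],[0,1.7,0,0,0.9]],
  ],
)

```text
clock: 14.35
eef_pos: [0.4548, 0.3626, 0.0682]
eef_rot: [-0.707, 0.003, -0.004, 0.707]
force: [0.1, -0.1, 4.6]
finger_gap: 0.0189
```

```bash
python3 -c "
from h import *
s=st();tilt(.27,.41)"
```

```text
t 14.35 p [0.4548 0.3626 0.0682] R [[1.0, 0.001, 0.011], [-0.011, 0.001, 1.0], [0.001, -1.0, 0.001]] F [ 0.1 -0.1  4.6] gap 0.0189 q [ 0.52  0.37  1.64 -0.    1.13  0.54]
blue 14 [0.4507 0.3476 0.0649]
red 8 [0.4488 0.3421 0.0345]
tilt deg 10.25641855959295
```

Request:
arm_command(
  targets=[
    [[0,0,0,0,0.7],[0,0,0,0,0.7],[0,-2.5,0,0,0.7],[0,-6,0,0,0.7],[0,-10,0,0,0.6]],
  ],
)

```text
clock: 14.9
eef_pos: [0.4526, 0.3614, 0.1668]
eef_rot: [0.708, -0.005, 0.002, -0.706]
force: [0.5, 0.6, 0.2]
finger_gap: 0.0331
```

```bash
python3 -c "
from h import *
s=st();tilt(.27,.41);lane('wrist'); knob(('scene',))"
```

```text
t 14.9 p [0.4526 0.3614 0.1668] R [[1.0, -0.004, 0.011], [-0.011, -0.002, 1.0], [-0.004, -1.0, -0.002]] F [0.5 0.6 0.2] gap 0.0331 q [0.52 0.25 1.57 0.   1.33 0.54]
blue 9 [0.4508 0.3429 0.0645]
red 6 [0.4501 0.3409 0.0324]
tilt deg 3.5006535976491335
wrist blue 358 med [0.4546 0.3543 0.0783] lo [0.4474 0.3232 0.0077] hi [0.4618 0.3605 0.0801]
wrist blue 418 med [0.4559 0.2746 0.0296] lo [0.4479 0.2598 0.0081] hi [0.4652 0.2886 0.0322]
wrist white 410 med [0.4526 0.4152 0.045 ] lo [0.4269 0.4093 0.007 ] hi [0.4792 0.4182 0.0465]
wrist white 41 med [0.4526 0.3659 0.0287] lo [0.4456 0.3641 0.0206] hi [0.4597 0.3666 0.0362]
wrist white 312 med [0.4528 0.3588 0.0464] lo [0.4406 0.3439 0.043 ] hi [0.4676 0.365  0.0603]
wrist white 235 med [0.4543 0.2538 0.0328] lo [0.442  0.2485 0.0256] hi [0.4668 0.258  0.0373]
wrist white 250 med [0.4541 0.234  0.0356] lo [0.4404 0.2265 0.0282] hi [0.4662 0.3903 0.2872]
knob scene 58 [ 0.5071 -0.0279  0.1268] [ 0.5029 -0.0517  0.1113] [0.5433 0.0193 0.1315]
lid slope 841 [0.1633 0.5698]
```

Request:
arm_command(
  targets=[
    [[0.2,0,-4,0,0.6],[0.3,3,-7.2,0,0.6],[0.3,8,-7.2,0,0.6],[0.3,12,-7.2,0,0.6],[0.3,14,-7.2,0,0.6]],
  ],
)

```text
clock: 15.55
eef_pos: [0.4515, 0.2877, 0.0219]
eef_rot: [0.709, -0.007, 0.001, -0.706]
force: [-0.1, -0.0, 0.3]
finger_gap: 0.0373
```

Request:
arm_command(
  targets=[
    [[0,1.0,0,0,0.6],[0,1.0,0,0,0.6]],
  ],
)

```text
clock: 15.75
eef_pos: [0.454, 0.2892, 0.0152]
eef_rot: [0.708, -0.006, 0.002, -0.706]
force: [-0.3, -0.1, 0.1]
finger_gap: 0.0373
```

```bash
python3 -c "
from h import *
s=st();to([.456,.289,.0145],-1)"
```

```text
t 15.75 p [0.454  0.2892 0.0152] R [[1.0, -0.005, 0.011], [-0.011, -0.002, 1.0], [-0.005, -1.0, -0.002]] F [-0.3 -0.1  0.1] gap 0.0373 q [0.41 0.37 1.77 0.   1.   0.42]
yaw -0.61 shift [ 0.2   0.06 -0.02] twist 0.39
```

Request:
arm_command(
  targets=[
    [[0.1,0,0,0,0.9],[0.1,0,0,0,0.9],[0.1,0,0,0,0.9],[0.1,0,0,0,0.9],[0.1,0,0,0,0.9]],
  ],
  force=4,
)

```text
clock: 16.25
eef_pos: [0.458, 0.2906, 0.0185]
eef_rot: [-0.707, 0.003, -0.004, 0.707]
force: [1.0, 0.2, 0.5]
finger_gap: 0.0188
```

Request:
arm_command(
  targets=[
    [[0,-1.5,0,0,0.9],[0,-3,0,0,0.9],[0,-4.5,0,0,0.9],[0,-6,0,0,0.9],[0,-7,0,0,0.9]],
  ],
)

```text
clock: 16.75
eef_pos: [0.4584, 0.2907, 0.0903]
eef_rot: [-0.707, 0.003, -0.005, 0.708]
force: [0.6, -1.6, -0.4]
finger_gap: 0.0188
```

```bash
python3 -c "
from h import *
s=st();tilt(.2,.33);tilt(.2,.33,'top')"
```

```text
t 16.75 p [0.4584 0.2907 0.0903] R [[1.0, 0.003, 0.011], [-0.011, 0.001, 1.0], [0.003, -1.0, 0.001]] F [ 0.6 -1.6 -0.4] gap 0.0188 q [0.41 0.26 1.73 0.   1.15 0.42]
blue 16 [0.4551 0.2785 0.0821]
red 7 [0.4491 0.268  0.0524]
tilt deg 19.379772971728826
blue 34 [0.4576 0.2824 0.0956]
```

Request:
arm_command(
  targets=[
    [[0,0,0.5,0,0.9],[0,0,1.0,0,0.9],[0,0,-1.5,0,0.9],[0,0,-1.5,0,0.9],[0,0,-1.5,0,0.9]],
  ],
  force=3,
)

```text
clock: 17.35
eef_pos: [0.4566, 0.2753, 0.0869]
eef_rot: [-0.707, 0.005, -0.004, 0.707]
force: [0.7, 0.6, 0.1]
finger_gap: 0.0185
```

```bash
python3 -c "
from h import *
s=st();tilt(.2,.33);tilt(.2,.33,'top')"
```

```text
t 17.35 p [0.4566 0.2753 0.0869] R [[1.0, -0.001, 0.011], [-0.011, 0.0, 1.0], [-0.001, -1.0, 0.0]] F [0.7 0.6 0.1] gap 0.0185 q [0.38 0.25 1.75 0.   1.14 0.39]
blue 16 [0.4546 0.265  0.077 ]
red 10 [0.4459 0.2573 0.0471]
tilt deg 14.411280742038137
blue 21 [0.4545 0.268  0.0906]
```

Request:
arm_command(
  targets=[
    [[0,0.4,0,0,0.9],[0,0.8,0,0,0.9],[0,1.2,0,0,0.9],[0,1.4,0,0,0.9],[0,1.6,0,0,0.9]],
  ],
)

```text
clock: 17.95
eef_pos: [0.4581, 0.2755, 0.0724]
eef_rot: [-0.707, 0.003, -0.004, 0.707]
force: [0.3, -0.2, 4.7]
finger_gap: 0.0186
```

```bash
python3 -c "
from h import *
s=st();tilt(.2,.33)"
```

```text
t 17.95 p [0.4581 0.2755 0.0724] R [[1.0, 0.002, 0.011], [-0.011, 0.001, 1.0], [0.002, -1.0, 0.001]] F [ 0.3 -0.2  4.7] gap 0.0186 q [ 0.38  0.27  1.76 -0.    1.11  0.39]
blue 17 [0.4549 0.2619 0.0653]
red 7 [0.4522 0.255  0.0344]
tilt deg 12.589582544343315
```

Request:
arm_command(
  targets=[
    [[0,-0.3,0,0,0.9],[-0.4,-0.3,0,0,0.9],[-0.4,0,0,0,0.9],[-0.4,0.1,0,0,0.9],[-0.4,0.1,0,0,0.9]],
  ],
)

```text
clock: 18.5
eef_pos: [0.4532, 0.2753, 0.0709]
eef_rot: [-0.707, 0.004, -0.004, 0.707]
force: [-1.0, -0.2, 3.7]
finger_gap: 0.0184
```

Request:
arm_command(
  targets=[
    [[0,0,0,0,0.7],[0,0,0,0,0.7],[0,-3,0,0,0.7],[0,-7,0,0,0.7],[0,-12,0,0,0.6]],
  ],
)

```text
clock: 19.0
eef_pos: [0.4511, 0.2744, 0.1893]
eef_rot: [0.708, -0.006, 0.002, -0.706]
force: [1.0, 0.0, -0.7]
finger_gap: 0.0326
```

```bash
python3 -c "
from h import *
s=st();m,p,d=lane('wrist','w8.png'); lane('top');m,p,d=grab('scene');knob(('scene',))
cv2.imwrite('pics/s8.png',cv2.resize(p[120:230,130:330,::-1],(800,440),interpolation=cv2.INTER_CUBIC))"
```

```text
t 19.0 p [0.4511 0.2744 0.1893] R [[1.0, -0.005, 0.011], [-0.011, -0.002, 1.0], [-0.005, -1.0, -0.002]] F [ 1.   0.  -0.7] gap 0.0326 q [0.38 0.13 1.67 0.   1.35 0.39]
wrist blue 259 med [0.4539 0.3503 0.0788] lo [0.4477 0.3435 0.0752] hi [0.4602 0.357  0.0804]
wrist blue 309 med [0.4505 0.2679 0.0783] lo [0.4439 0.2374 0.0081] hi [0.4579 0.2745 0.0803]
wrist blue 347 med [0.4472 0.0711 0.0733] lo [0.4395 0.0623 0.0556] hi [0.4538 0.2914 0.3133]
wrist white 818 med [0.4527 0.413  0.0408] lo [0.4273 0.4121 0.0083] hi [0.4794 0.4171 0.0463]
wrist white 464 med [0.4542 0.3498 0.0458] lo [0.4406 0.3364 0.007 ] hi [0.4677 0.3636 0.0778]
wrist white 34 med [0.4471 0.2801 0.0278] lo [0.4417 0.2781 0.0202] hi [0.4525 0.2815 0.0413]
wrist white 14 med [0.4568 0.2786 0.0282] lo [0.4546 0.2774 0.0184] hi [0.459  0.2796 0.0349]
wrist white 333 med [0.4504 0.2722 0.0458] lo [0.4369 0.2522 0.0077] hi [0.4652 0.2792 0.0659]
wrist white 895 med [0.4565 0.0254 0.0368] lo [0.4281 0.0235 0.0109] hi [0.4791 0.2914 0.3133]
wrist white 59 med [0.4781 0.0449 0.0095] lo [0.4717 0.0378 0.0076] hi [0.4808 0.0525 0.0114]
top blue 26 med [0.4461 0.264  0.0768] lo [0.4427 0.2587 0.0659] hi [0.4517 0.2704 0.0802]
top blue 25 med [0.4428 0.0616 0.0778] lo [0.4384 0.0569 0.0613] hi [0.4482 0.0691 0.0803]
top white 20 med [0.4656 0.019  0.0396] lo [0.378  0.0059 0.0199] hi [0.4806 0.021  0.4461]
top white 52 med [0.4397 0.0559 0.0428] lo [0.4323 0.0492 0.0107] hi [0.4566 0.0744 0.0569]
top white 20 med [0.4387 0.2604 0.0425] lo [0.4358 0.2531 0.0173] hi [0.4445 0.2759 0.0461]
top white 20 med [0.4377 0.0202 0.0429] lo [0.4247 0.0181 0.0003] hi [0.4477 0.0229 0.0463]
knob scene 58 [ 0.5074 -0.0294  0.1269] [ 0.5017 -0.0505  0.1096] [0.5458 0.0228 0.1316]
lid slope 837 [0.1622 0.5701]
```

View pics/s8.png

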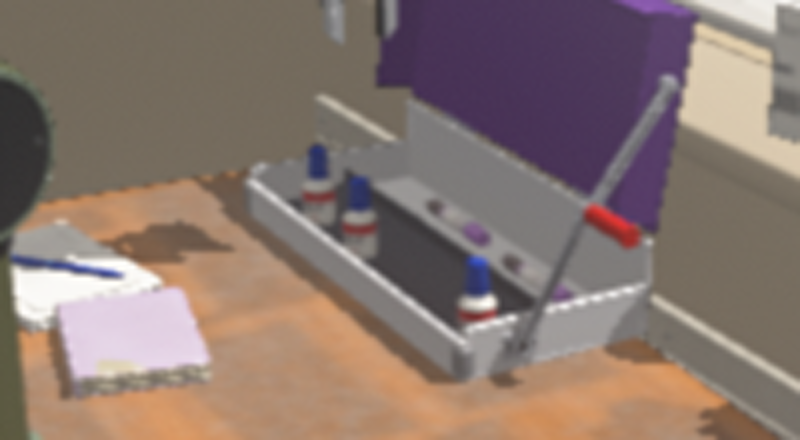

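Request:
arm_command(
  targets=[
    [[0,-3,-4,0,0.6],[0,-5,-9,0,0.6],[0,-5,-14,0,0.6],[0,-5,-19,0,0.6],[0.3,-5,-24,0,0.6]],
  ],
)

```text
clock: 19.7
eef_pos: [0.4515, 0.0374, 0.2384]
eef_rot: [-0.707, 0.005, -0.002, 0.707]
force: [0.9, -0.1, -0.0]
finger_gap: 0.0375
```

Request:
arm_command(
  targets=[
    [[0,0,-4,0,0.6],[0.5,0,-7.1,0,0.6],[5,0,-7.1,0,0.6],[6,3,-7.1,0,0.6],[6,3,-7.1,0,0.6]],
  ],
)

```text
clock: 20.2
eef_pos: [0.5094, -0.0324, 0.2042]
eef_rot: [-0.706, 0.008, 0.0, 0.708]
force: [0.0, 0.6, -0.5]
finger_gap: 0.0376
```

```bash
python3 -c "
from h import *
s=st();to([.510,-.038,.102],-1);knob()"
```

```text
t 20.2 p [ 0.5094 -0.0324  0.2042] R [[1.0, -0.012, 0.012], [-0.012, 0.003, 1.0], [-0.012, -1.0, 0.003]] F [ 0.   0.6 -0.5] gap 0.0376 q [-0.23  0.08  1.69 -0.    1.39 -0.22]
yaw -0.66 shift [ 0.19 10.22 -0.58] twist 0.34
lid slope 836 [0.1595 0.5695]
knob scene 58 [ 0.5068 -0.0274  0.1269] [ 0.5025 -0.0501  0.1092] [0.5464 0.0235 0.1323]
lid slope 778 [0.1676 0.5694]
```

Request:
arm_command(
  targets=[
    [[0.1,0,-0.6,0,0.6],[0.1,5,-0.6,0,0.6],[0.1,10.2,-0.6,0,0.6],[0.1,10.2,-0.6,0,0.78],[0.1,10.2,-0.6,0,0.78]],
  ],
  force=10,
)

```text
clock: 20.8
eef_pos: [0.5131, -0.0387, 0.1091]
eef_rot: [-0.707, 0.004, -0.003, 0.707]
force: [0.4, -0.0, -0.2]
finger_gap: 0.0249
```

Request:
arm_command(
  targets=[
    [[0.8,0,0,0,0.78],[1.6,0.3,0,0,0.78],[2.4,0.6,0,0,0.78],[3.2,0.9,0,0,0.78],[4.0,1.2,0,0,0.78]],
  ],
)

```text
clock: 21.3
eef_pos: [0.5463, -0.0396, 0.0933]
eef_rot: [0.707, -0.01, -0.003, -0.707]
force: [-16.8, -4.5, -4.6]
finger_gap: 0.021
```

```bash
python3 -c "
from h import *
s=st();knob()"
```

```text
t 21.3 p [ 0.5463 -0.0396  0.0933] R [[1.0, -0.019, 0.009], [-0.009, -0.001, 1.0], [-0.019, -1.0, -0.001]] F [-16.8  -4.5  -4.6] gap 0.021 q [-0.23  0.28  1.7  -0.01  1.18 -0.22]
lid slope 725 [1.1286 0.4582]
knob scene 22 [ 0.5425 -0.0475  0.0994] [ 0.5359 -0.0527  0.0914] [0.5519 0.0024 0.1063]
lid slope 682 [-0.0354  0.5872]
```

Request:
arm_command(
  targets=[
    [[-0.3,0,0,0,0.55],[-0.3,0,0,0,0.55],[-0.3,-5,0,0,0.55],[-0.3,-10,-0.5,0,0.55],[-0.3,-15,-0.5,0,0.55]],
  ],
)

```text
clock: 21.9
eef_pos: [0.5524, -0.0445, 0.2501]
eef_rot: [0.707, -0.002, 0.006, -0.707]
force: [1.3, -0.3, 0.2]
finger_gap: 0.0422
```

Request:
arm_command(
  targets=[
    [[-0.3,-5,-0.5,0,0.55],[-0.3,-10,-0.5,0,0.55],[-0.3,-14,-0.5,0,0.55],[-0.3,-14,3,0,0.55],[-0.3,-14,8,0,0.55]],
  ],
)

```text
clock: 22.4
eef_pos: [0.5512, 0.035, 0.3914]
eef_rot: [0.707, -0.001, 0.009, -0.707]
force: [0.3, -0.7, -0.8]
finger_gap: 0.0419
```

```bash
cat >> h.py <<'E'
def tab(cs=('top','scene')):
    for c in cs:
        m,p,d=grab(c); P=cloud(m,d)
        k=(p.max(2)<70)&(d>0)&(abs(P[...,1]-.22)<.035)&(P[...,2]>.24)&(P[...,2]<.32)&(P[...,0]>.4)&(P[...,0]<.64)
        q=P[k]
        if len(q)>3: print('tab',c,len(q),np.median(q,0),q.min(0),q.max(0))
E
python3 -c "
from h import *
s=st();knob();tab()"
```

```text
t 22.4 p [0.5512 0.035  0.3914] R [[1.0, 0.011, 0.015], [-0.015, -0.001, 1.0], [0.011, -1.0, -0.001]] F [ 0.3 -0.7 -0.8] gap 0.0419 q [-0.09  0.07  1.32 -0.    1.74 -0.08]
knob top 110 [ 0.5415 -0.0213  0.1048] [ 0.5343 -0.0474  0.0983] [0.5515 0.0047 0.1093]
knob scene 56 [ 0.5389 -0.0327  0.1015] [ 0.5328 -0.0527  0.0936] [0.5461 0.002  0.1084]
lid slope 687 [-0.0353  0.5871]
tab scene 39 [0.5388 0.2094 0.2836] [0.535  0.2002 0.2672] [0.544  0.2266 0.2958]
```

Request:
arm_command(
  targets=[
    [[0,0,3,-8.5,0.45],[0,0,7,-17,0.45],[0,0,11,-25.5,0.45],[0,0,15,-34,0.45],[-0.3,0,18.4,-42.5,0.45]],
  ],
)

```text
clock: 23.1
eef_pos: [0.5485, 0.2205, 0.3871]
eef_rot: [0.66, 0.255, -0.253, -0.66]
force: [-0.3, 0.4, -0.0]
finger_gap: 0.0521
```

Request:
arm_command(
  targets=[
    [[0,0,0,-8.5,0.45],[0,0,0,-17,0.45],[0,0,0,-25.5,0.45],[0,0,0,-34,0.45],[0,0,0,-42.5,0.45]],
  ],
)

```text
clock: 23.6
eef_pos: [0.5486, 0.2187, 0.3871]
eef_rot: [0.523, 0.477, -0.475, -0.522]
force: [-0.1, -0.6, -0.9]
finger_gap: 0.052
```

```bash
python3 -c "
from h import *
s=st();to([.544,.2195,.282],89);tab(('scene','wrist'))"
```

```text
t 23.6 p [0.5486 0.2187 0.3871] R [[0.093, 0.002, -0.996], [0.996, 0.0, 0.093], [0.0, -1.0, -0.002]] F [-0.1 -0.6 -0.9] gap 0.052 q [ 0.23  0.17  1.22 -0.    1.75 -1.24]
yaw 84.64 shift [ 0.03 10.51  0.49] twist -4.36
tab scene 40 [0.5393 0.2102 0.2834] [0.5331 0.1998 0.2664] [0.5428 0.2289 0.2974]
tab wrist 451 [0.5379 0.2173 0.3002] [0.5353 0.2048 0.2693] [0.5453 0.2299 0.3033]
```

Request:
arm_command(
  targets=[
    [[0,2,0.8,-4.4,0.45],[0,6,0.8,-4.4,0.45],[0,10.4,0.8,-4.4,0.45],[0,10.4,0.8,-4.4,0.45],[0,10.4,0.8,-4.4,0.85]],
  ],
  force=25,
)

```text
clock: 24.2
eef_pos: [0.5396, 0.2201, 0.2826]
eef_rot: [-0.506, -0.494, 0.494, 0.506]
force: [0.8, 0.4, 0.8]
finger_gap: 0.0466
```

Request:
arm_command(
  targets=[
    [[0,0,0,0,0.85],[0,0,0,0,0.85],[0,0,0,0,0.85]],
  ],
)

```text
clock: 24.5
eef_pos: [0.5414, 0.2186, 0.2861]
eef_rot: [0.508, 0.495, -0.494, -0.503]
force: [-0.1, -5.0, 3.6]
finger_gap: 0.0274
```

```bash
python3 -c "
from h import *
s=st()
v=np.array([-20.2,-3.6])
f=lambda t:np.array([v[0]*np.cos(t)+v[1]*np.sin(t),-v[0]*np.sin(t)+v[1]*np.cos(t)])
T=np.linspace(1.535,0,21)
for c in range(0,20,5): print([[0,*(-(f(T[c+i])-f(T[c]))[::-1]).round(2).tolist(),0,.85] for i in range(1,6)])
"
```

```text
t 24.5 p [0.5414 0.2186 0.2861] R [[0.023, 0.006, -1.0], [1.0, -0.004, 0.023], [-0.004, -1.0, -0.006]] F [-0.1 -5.   3.6] gap 0.0274 q [ 0.24  0.17  1.42 -0.01  1.55 -1.31]
[[0, 0.39, 1.53, 0, 0.85], [0, 0.9, 3.02, 0, 0.85], [0, 1.52, 4.46, 0, 0.85], [0, 2.24, 5.86, 0, 0.85], [0, 3.08, 7.2, 0, 0.85]]
[[0, 0.93, 1.27, 0, 0.85], [0, 1.96, 2.46, 0, 0.85], [0, 3.08, 3.57, 0, 0.85], [0, 4.27, 4.59, 0, 0.85], [0, 5.55, 5.52, 0, 0.85]]
[[0, 1.34, 0.83, 0, 0.85], [0, 2.74, 1.55, 0, 0.85], [0, 4.19, 2.16, 0, 0.85], [0, 5.68, 2.66, 0, 0.85], [0, 7.21, 3.04, 0, 0.85]]
[[0, 1.55, 0.26, 0, 0.85], [0, 3.12, 0.41, 0, 0.85], [0, 4.69, 0.43, 0, 0.85], [0, 6.27, 0.34, 0, 0.85], [0, 7.82, 0.12, 0, 0.85]]
```

Request:
arm_command(
  targets=[
    [[0,0.39,1.53,0,0.85],[0,0.9,3.02,0,0.85],[0,1.52,4.46,0,0.85],[0,2.24,5.86,0,0.85],[0,3.08,7.2,0,0.85]],
  ],
)

```text
clock: 25.0
eef_pos: [0.4691, 0.2199, 0.2557]
eef_rot: [0.508, 0.495, -0.494, -0.503]
force: [-2.1, -8.3, 5.5]
finger_gap: 0.028
```

Request:
arm_command(
  targets=[
    [[0,0.93,1.27,0,0.85],[0,1.96,2.46,0,0.85],[0,3.08,3.57,0,0.85],[0,4.27,4.59,0,0.85],[0,5.55,5.52,0,0.85]],
  ],
)

```text
clock: 25.5
eef_pos: [0.4125, 0.2209, 0.1981]
eef_rot: [0.507, 0.494, -0.495, -0.503]
force: [-2.4, -8.5, 2.3]
finger_gap: 0.028
```

```bash
python3 -c "
from h import *
s=st();spots('scene',['lid_tab','stay_knob']); m,p,d=grab('scene')
cv2.imwrite('pics/s9.png',cv2.resize(p[80:230,130:330,::-1],(800,600),interpolation=cv2.INTER_CUBIC))"
```

```text
t 25.5 p [0.4125 0.2209 0.1981] R [[0.021, 0.002, -1.0], [1.0, -0.006, 0.021], [-0.006, -1.0, -0.002]] F [-2.4 -8.5  2.3] gap 0.028 q [ 0.31 -0.02  1.8  -0.01  1.36 -1.24]
lid_tab [([0.5778, 0.2005, 0.1891], 0.77)]
stay_knob [([0.5459, 0.0096, 0.1215], 0.32)]
```

View pics/s9.png

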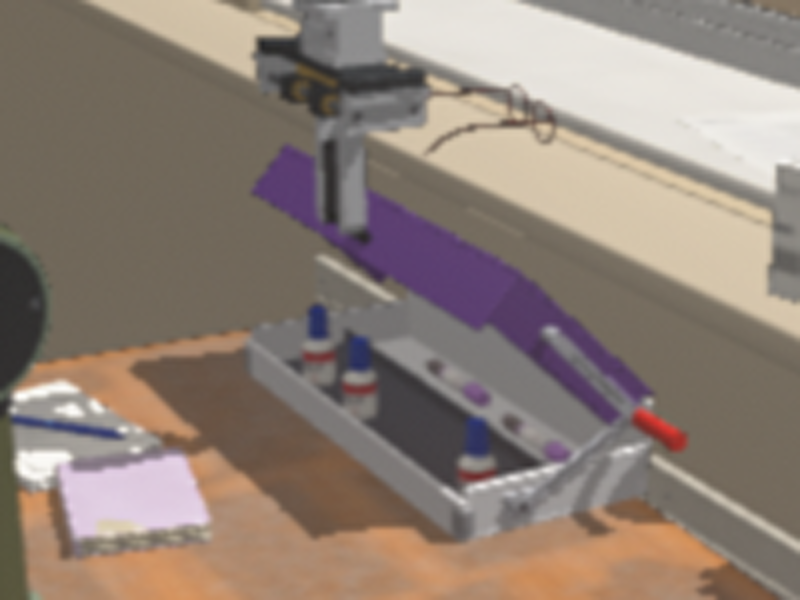

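Request:
arm_command(
  targets=[
    [[0,1.34,0.83,0,0.85],[0,2.74,1.55,0,0.85],[0,4.19,2.16,0,0.85],[0,5.68,2.66,0,0.85],[0,7.21,3.04,0,0.85]],
  ],
)

```text
clock: 26.15
eef_pos: [0.3819, 0.2214, 0.1247]
eef_rot: [0.507, 0.494, -0.496, -0.503]
force: [-2.2, -9.7, 0.9]
finger_gap: 0.028
```

Request:
arm_command(
  targets=[
    [[0,1.55,0.26,0,0.85],[0,3.12,0.41,0,0.85],[0,4.69,0.43,0,0.85],[0,6.27,0.34,0,0.85],[0,7.6,0.12,0,0.85]],
  ],
)

```text
clock: 26.65
eef_pos: [0.38, 0.2214, 0.0477]
eef_rot: [0.506, 0.493, -0.497, -0.504]
force: [-2.8, -8.8, -1.1]
finger_gap: 0.0276
```

```bash
cat >> h.py <<'E'
def lid():
    for c in('top','scene'):
        m,p,d=grab(c); P=cloud(m,d); hsv=cv2.cvtColor(p,cv2.COLOR_RGB2HSV)
        k=(hsv[...,0]>128)&(hsv[...,0]<150)&(hsv[...,1]>120)&(P[...,0]>.43)&(P[...,0]<.57)&(P[...,1]>.03)&(P[...,1]<.41)&(P[...,2]>.075)&(d>0)
        q=P[k]
        if len(q)>50: print('lid',c,len(q),'z slope',np.polyfit(q[:,0],q[:,2],1),'medz',np.median(q[:,2]))
E
python3 -c "
from h import *
s=st();lid();knob()"
```

```text
t 26.65 p [0.38   0.2214 0.0477] R [[0.02, -0.002, -1.0], [1.0, -0.006, 0.02], [-0.006, -1.0, 0.002]] F [-2.8 -8.8 -1.1] gap 0.0276 q [ 0.33  0.13  2.   -0.01  1.02 -1.21]
lid top 274 z slope [-0.0207  0.1026] medz 0.09161505635289324
lid scene 525 z slope [-0.0146  0.0969] medz 0.08969278591529062
knob top 47 [ 0.5664 -0.0302  0.054 ] [ 0.5626 -0.0467  0.0472] [0.5722 0.0029 0.0584]
lid slope 1153 [0.3998 0.5759]
knob scene 51 [ 0.5652 -0.0331  0.0489] [ 0.5599 -0.0527  0.0393] [0.5735 0.0015 0.056 ]
lid slope 369 [0.2582 0.5966]
```

Request:
arm_command(
  targets=[
    [[0,0.2,0,0,0.85],[0,0.4,0,0,0.85],[0,0.4,0,0,0.85]],
  ],
)

```text
clock: 27.15
eef_pos: [0.3805, 0.2214, 0.0444]
eef_rot: [0.506, 0.493, -0.497, -0.504]
force: [-1.9, -8.9, -0.5]
finger_gap: 0.0275
```

```bash
python3 -c "
from h import *
s=st();lid()"
```

```text
t 27.15 p [0.3805 0.2214 0.0444] R [[0.02, -0.001, -1.0], [1.0, -0.006, 0.02], [-0.006, -1.0, 0.001]] F [-1.9 -8.9 -0.5] gap 0.0275 q [ 0.33  0.14  2.   -0.01  1.01 -1.21]
lid top 268 z slope [0.0001 0.0904] medz 0.09053450018341269
lid scene 605 z slope [-0.0052  0.0916] medz 0.08897376291009118
```

Request:
arm_command(
  targets=[
    [[0,0.2,0,0,0.85],[0,0.4,0,0,0.85],[0,0.5,0,0,0.85]],
  ],
)

```text
clock: 27.55
eef_pos: [0.3814, 0.2214, 0.0436]
eef_rot: [0.506, 0.493, -0.497, -0.503]
force: [-14.2, -14.0, 38.0]
finger_gap: 0.0275
```

```bash
python3 -c "
from h import *
s=st();lid()"
```

```text
t 27.55 p [0.3814 0.2214 0.0436] R [[0.019, -0.002, -1.0], [1.0, -0.007, 0.019], [-0.007, -1.0, 0.001]] F [-14.2 -14.   38. ] gap 0.0275 q [ 0.33  0.14  2.   -0.01  1.01 -1.21]
lid top 265 z slope [-0.0012  0.0911] medz 0.09039056348297403
lid scene 641 z slope [-0.0045  0.0911] medz 0.0888903128303472
```

Request:
arm_command(
  targets=[
    [[0,-0.35,0,0,0.85],[0,-0.35,0,0,0.5],[0,-0.35,0,0,0.5],[0,-0.35,0,0,0.45],[0,-0.35,3,0,0.45]],
  ],
)

```text
clock: 28.15
eef_pos: [0.3554, 0.226, 0.0444]
eef_rot: [0.507, 0.497, -0.492, -0.505]
force: [-0.7, 0.6, -0.5]
finger_gap: 0.0513
```

Request:
arm_command(
  targets=[
    [[0,0,2,0,0.45],[0,-4,4,0,0.45],[0,-9,4,0,0.45],[0,-14,4,0,0.45],[0,-18,4,0,0.45]],
  ],
)

```text
clock: 28.65
eef_pos: [0.3115, 0.2264, 0.2262]
eef_rot: [0.506, 0.497, -0.493, -0.505]
force: [0.8, 0.3, 1.4]
finger_gap: 0.0515
```

```bash
python3 -c "
from h import *
s=st();lid();knob();spots('top',['sanitiser','stamp'])
m,p,d=grab('scene');m,q,d=grab('top'); cv2.imwrite('pics/st10.png',cv2.resize(np.hstack([p,q])[:,:,::-1],(800,300)))"
```

```text
t 28.65 p [0.3115 0.2264 0.2262] R [[0.02, 0.004, -1.0], [1.0, 0.002, 0.02], [0.002, -1.0, -0.004]] F [0.8 0.3 1.4] gap 0.0515 q [ 0.4  -0.24  1.94  0.    1.44 -1.15]
lid top 202 z slope [-0.0008  0.091 ] medz 0.09043571097129899
lid scene 316 z slope [-0.0032  0.0901] medz 0.08845009707219437
knob top 35 [ 0.5663 -0.0329  0.0524] [ 0.5634 -0.0466  0.048 ] [0.5723 0.003  0.0567]
lid slope 1139 [0.3938 0.5768]
knob scene 48 [ 0.5655 -0.0312  0.0476] [ 0.56   -0.0527  0.041 ] [ 0.5721 -0.0013  0.0522]
lid slope 357 [0.2446 0.5985]
sanitiser [([0.5063, -0.3154, 0.1237], 0.72)]
stamp [([0.309, -0.2411, 0.0706], 0.72)]
```

View pics/st10.png

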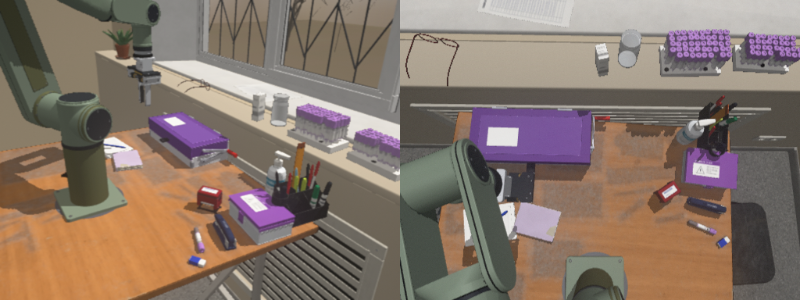

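```bash
python3 -c "
from h import *
print(robot.close_job())"
```

```text
the job is handed in; nothing more can be done
None
```

The job is done and handed in at about 29 s on the robot's clock, with the robot touching nothing. The chest held two toppled bottles and one already standing.

- **Lid and stay:** I raised the lid by its tab to about 1.74 rad. I then pulled the knob forward until it met the stop at about 10 N. The lid was still propped at every check while I handled the bottles.
- **Bottles:** I stood both toppled bottles up by gripping the cap tips and letting them swing upright, then pressed each lightly onto the lane floor. A picture taken before closing showed all three standing, with their tops at about 79 mm. Another with the lid half shut showed the same.
- **Shutting:** I pushed the knob back to break the knee, then lowered the lid by its tab to its stop. The last downward press read 38 N at the wrist.

After I let go, the lid was level, with its top at 88 to 90 mm depending on the camera. The knob was back at its starting position. The sanitiser and stamp read the same as at the start, to within about 3 mm. The sample tubes were last seen in their compartment with the lid half shut.

None of the last checks failed. Two things were not confirmed: the bottles cannot be seen once the lid is shut, and the scene camera still showed a lid slope of about 0.003 rad, which is within its noise.

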